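# Set out the finished press-shop knobs in their sample trays

### The arm

A 6-joint arm with a two-finger parallel gripper is mounted at the origin on the work surface. World frame = base frame: x ahead of the robot, y to its left, z up, the work surface at z = 0. Lengths are in m, angles in degrees, forces in N, time in s.
With the tool pointing down it reaches from about 0.4 to 0.825 m from the base axis. Payload 7 kg.
Tool frame: the origin (TCP) lies midway between the tips of the shut fingers; the grasp point (between the pads) lies 19 mm behind it; z points along the fingers, y is the line along which they close (so a half turn about z gives the same grasp; the last joint's range is limited). The gripper opens to 88 mm and grips with 3 to 60 N. Pads are 19 mm wide; open, the fingers measure 130 mm over their backs; the gripper's body (78 mm by 193 mm) begins 47 mm behind the grasp point.
Start: joints at [-53.795, 20.546, 0.682, 0, -70.136, -16.507], TCP at [0.227, -0.635, 0.227] pointing down, gripper open.
Joint ranges: [-176.03, 176.03], [-82.01, 121.73], [-58.28, 71.71], [-173.87, 95.51], [-174.79, -0.11], [-173.66, 173.66]. Speed limits (degrees/s): [136.94, 136.94, 172.46, 180, 180, 180].

### API

Orientations are given as [roll, pitch, yaw] about the fixed x, y, z axes, in that order (R = Rz(yaw) Ry(pitch) Rx(roll)).
In Python, from plant import ctrl gives the robot as it stands. The module is installed in compiled form; this text tells all that it offers.
- The arm moves only by the tool send_rows, never from a script. Its argument "plan" is a list that holds one entry, the list of rows, each a list of 6 numbers: the shift along the tool's x, y, z in parts of the range, where 1.0 means 60 cm, then the turn, a rotation vector about the tool's x, y, z in normalised numbers (1 is 90 degrees). A call has 1 to 8 rows; each row is the pose to reach, as a shift and turn from the pose commanded when the call began, along the tool's axes at that moment; what a row does not reach only later rows make up. A row lasts 1/12 s, in which the tool goes at most 41.7 mm and 7.16 degrees, less where a joint would pass 70% of its speed; a pose out of reach is approached as far as the arm can. A call with a gripper value outside its range is refused whole. "fingers" is the opening, from 0 (shut) to 1 (fully open), set as the call begins (left out, the last holds). The fingers move at their own pace and stop on an object; the grip force is fixed at half the most. Time passes only in rows, so rows that repeat a pose let the fingers close. It gives the time, the measured TCP pose, the force, the opening and the grip force at its end, in the units of the state.
- ctrl.get_obs(): the state, without advancing time (a new reading comes with each control period).
- ctrl.snapshot(name): name is "scene" or "top" or "wrist"; returns a dict with "img" (480x640x3 uint8, red, green, blue), "K" (3x3 intrinsics, pixels), "pose" (4x4, takes a point from camera to world coordinates). Camera axes: x right, y down, z forward; pixel columns grow to the right and rows downward; lengths in m; the calibration is good to about 2 mm. A picture is of the moment at which its call begins. There is no depth.
- ctrl.close_job(): hands the job in; it is judged then, once.
The state is a dict: "clock": time; "joint_pos": joint angles; "qvel": joint speeds; "tau": joint torques, N m; "tool_pos": TCP position; "orientation": TCP orientation; "force": force on the tool from outside, world axes, zero at the start; "moment": the same for the moment, N m; "opening": finger opening in m; "gripper_force": force on a finger pad.
Only numpy, scipy, OpenCV 4.12 (cv2) and the standard library are available. Lean on these libraries where they do the work, as an engineer would, in place of code of your own. Each camera call takes 0.05 s, during which the arm holds its last target. There are 200 camera calls.

### The job

Four of the black mouldings on the bench have their brass insert pressed in: set each of these, brass side up, flat in the middle of the blue tray that has its shape painted in white, with the bar handle turned to lie along its painted bar (how the three knobs are turned does not matter). Leave the two unfinished knobs, which show no brass, where they lie.

Things in the scene. Friction and masses are not known exactly. Their poses are not given: they have to be found in the camera images.
- round_knob: finished black plastic knob; its base seen from above is a disc 64 mm across, 16 mm thick. A round boss, 30 mm across, stands on its middle, its top 40 mm above the underside: take it by the boss. A bright brass insert, 20 mm across, shows flush in the top of the boss. Loose, 60 to 130 g; origin at the centre of its underside, z up.
- cross_knob: finished black plastic knob; its base seen from above is a plus sign, two arms 76 mm long and 20 mm wide, along x and y, 16 mm thick. A round boss, 30 mm across, stands on its middle, its top 40 mm above the underside: take it by the boss. A bright brass insert, 20 mm across, shows flush in the top of the boss. Loose, 60 to 130 g; origin at the centre of its underside, z up.
- lobe_knob: finished black plastic knob; its base seen from above is three round lobes reaching 39 mm from the centre, one of them along +x, 16 mm thick. A round boss, 30 mm across, stands on its middle, its top 40 mm above the underside: take it by the boss. A bright brass insert, 20 mm across, shows flush in the top of the boss. Loose, 60 to 130 g; origin at the centre of its underside, z up.
- bar_handle: finished black plastic bar handle; its base seen from above is a bar 84 mm long (along x) and 26 mm wide, 16 mm thick. A square-sided boss, 30 mm along x by 26 mm along y, stands on its middle, its top 40 mm above the underside: take it by the boss, across y. A bright brass insert, 20 mm across, shows flush in the top of the boss. Loose, 60 to 130 g; origin at the centre of its underside, z up.
- blank_round: unfinished black plastic knob; its base seen from above is a disc 64 mm across, 16 mm thick. A round boss, 30 mm across, stands on its middle, its top 40 mm above the underside. No brass in its boss: the top is plain black. It is unfinished and stays where it is. Loose, 60 to 130 g; origin at the centre of its underside, z up.
- blank_cross: unfinished black plastic knob; its base seen from above is a plus sign, two arms 76 mm long and 20 mm wide, along x and y, 16 mm thick. A round boss, 30 mm across, stands on its middle, its top 40 mm above the underside. No brass in its boss: the top is plain black. It is unfinished and stays where it is. Loose, 60 to 130 g; origin at the centre of its underside, z up.
- tray_round: blue tray fixed to the bench, 124 x 124 mm outside, floor 5 mm above the bench, rim 4 mm thick and 11 mm above the bench; in the middle of its floor is painted in white, full size, a disc 64 mm across. Origin at the centre of its underside on the bench, z up.
- tray_bar: blue tray fixed to the bench, 124 x 124 mm outside, floor 5 mm above the bench, rim 4 mm thick and 11 mm above the bench; in the middle of its floor is painted in white, full size, a bar 84 mm long (along x) and 26 mm wide. Origin at the centre of its underside on the bench, z up.
- tray_cross: blue tray fixed to the bench, 124 x 124 mm outside, floor 5 mm above the bench, rim 4 mm thick and 11 mm above the bench; in the middle of its floor is painted in white, full size, a plus sign, two arms 76 mm long and 20 mm wide, along x and y. Origin at the centre of its underside on the bench, z up.
- tray_lobe: blue tray fixed to the bench, 124 x 124 mm outside, floor 5 mm above the bench, rim 4 mm thick and 11 mm above the bench; in the middle of its floor is painted in white, full size, three round lobes reaching 39 mm from the centre, one of them along +x. Origin at the centre of its underside on the bench, z up.
Things that resemble listed ones, but are neither listed nor needed, are in the scene too. Leave any red or turquoise look-alike of the bar_handle alone.

How it is judged:
By the outcome, as a careful person would: the job done as asked, in the order asked, and still so for the second after the job is handed in, with the robot touching nothing.
It also fails if it takes over 86 s, if anything falls off the work surface, if the arm or the gripper's body presses on something with over 40 N, if the wrist force passes 120 N, or if a joint passes its speed limit or range.

## Working session

There is one attempt and no reset: what is moved stays moved. The work goes in short steps, Python scripts to look and compute and a tool call to move; the robot and the scene stay as the last step left them, time stands still between calls to the robot, and variables do not carry over. Pictures are saved under pics/ and viewed, at most 14 in all, crops included, and the job is handed in when it is done.

Besides the shell and the picture viewer there is one more tool, called after ">>>" as name(argument=value, ...) on one line, values as JSON. send_rows: Moves the arm, as the interface text tells. Its arguments: {"type":"object","properties":{"plan":{"type":"array","items":{"type":"array","items":{"type":"array","items":{"type":"number"}}}},"fingers":{"type":"number"}},"required":["plan"]}

```bash
mkdir -p pics; python3 - <<'E'
from plant import ctrl
import cv2,numpy as np
o=ctrl.get_obs();print(o['clock'],o['tool_pos'],o['orientation'],o['opening'])
for n in("top","scene"):
    s=ctrl.snapshot(n);cv2.imwrite(f'pics/{n}0.png',s['img'][...,::-1]);np.savez(f'{n}0.npz',**{k:s[k] for k in('img','K','pose')})
    print(n,s['K'].round(1).tolist(),s['pose'].round(3).tolist())
E
```

```text
0.0 [ 0.22734229 -0.63508783  0.22565151] [ 1.79908918e+02 -9.23829400e-03 -1.60307612e+02] 0.08763962070842024
top [[526.2, 0.0, 307.5], [0.0, 526.2, 232.0], [0.0, 0.0, 1.0]] [[-0.008, -0.981, 0.193, 0.34], [-1.0, 0.006, -0.013, 0.014], [0.011, -0.193, -0.981, 1.13], [0.0, 0.0, 0.0, 1.0]]
scene [[574.5, 0.0, 315.5], [0.0, 574.5, 240.4], [0.0, 0.0, 1.0]] [[0.022, 0.54, -0.841, 1.59], [0.999, 0.009, 0.031, -0.029], [0.024, -0.841, -0.54, 0.718], [0.0, 0.0, 0.0, 1.0]]
```

View pics/top0.png

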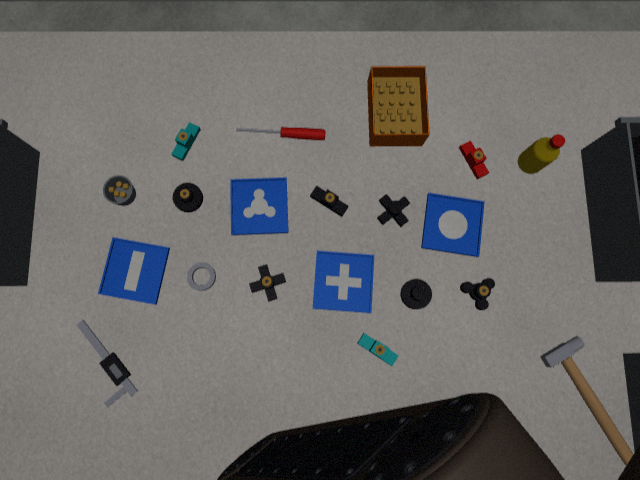

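View pics/scene0.png

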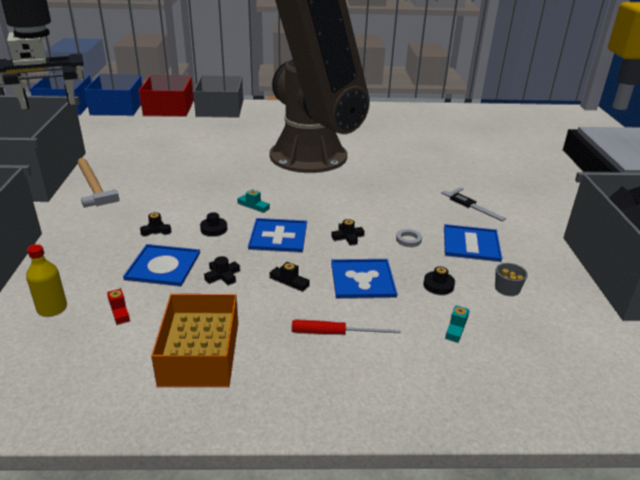

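Top view, finished candidates (brass visible): round (187,197), cross (267,282), bar (329,200), lobe (481,292). Plain black: cross (393,209) and round (416,294). The teal (186,141), (378,349) and red (474,158) look-alikes stay. Trays: lobe (259,206), round (453,224), bar (134,271), cross (344,282). I'll confirm the candidates in one crop while measuring from both views.

```bash
cat > h.py <<'E'
import cv2,numpy as np
def load(n): return np.load(n+'.npz')
def rays(s,px):
    p=np.atleast_2d(px).astype(float); d=np.c_[p,np.ones(len(p))]@np.linalg.inv(s['K']).T@s['pose'][:3,:3].T
    return s['pose'][:3,3],d
def plane(s,px,z):
    o,d=rays(s,px); return (o+d*((z-o[2])/d[:,2])[:,None])[:,:2]
def tri(obs):
    A=np.zeros((3,3));b=np.zeros(3);L=[]
    for s,p in obs:
        o,d=rays(s,p);d=d[0]/np.linalg.norm(d[0]);M=np.eye(3)-np.outer(d,d);A+=M;b+=M@o;L.append((o,M))
    x=np.linalg.solve(A,b);return x,max(np.linalg.norm(M@(x-o)) for o,M in L)
def masks(img):
    h=cv2.cvtColor(img,cv2.COLOR_RGB2HSV);H,S,V=h[...,0],h[...,1].astype(int),h[...,2].astype(int)
    return dict(brass=(H>8)&(H<30)&(S>90)&(V>70),blue=(H>100)&(H<125)&(S>120)&(V>60),black=(V<60),white=(S<60)&(V>150))
def near(m,c,r):
    v,u=np.nonzero(m);k=np.hypot(u-c[0],v-c[1])<r;return np.c_[u,v][k]
def cen(m,c,r): 
    q=near(m,c,r);return q.mean(0),len(q)
def tray(s,m,c,r):
    # blue tray outline filled; white inside its shrunken hull
    b=np.zeros(m['blue'].shape,np.uint8);q=near(m['blue'],c,r);b[q[:,1],q[:,0]]=1
    hull=cv2.convexHull(q.astype(np.int32));f=np.zeros_like(b);cv2.fillConvexPoly(f,hull,1)
    f=cv2.erode(f,np.ones((7,7)));w=(f>0)&(b==0)&m['white'];v,u=np.nonzero(w);return np.c_[u,v],hull
E
cat > m.py <<'E'
from h import *
T,S=load('top0'),load('scene0');mt,ms=masks(T['img']),masks(S['img'])
K=dict(round=((186,194),(441,271)),cross=((267,282),(348,223)),bar=((329,198),(289,267)),lobe=((484,290),(154,216)))
for n,(a,b) in K.items():
    pa,na=cen(mt['brass'],a,9);pb,nb=cen(ms['brass'],b,10);x,e=tri([(T,pa),(S,pb)])
    print(n,pa.round(1),na,pb.round(1),nb,'xyz mm',(x*1e3).round(1),'gap',round(e*1e3,1),'r',np.hypot(*x[:2]).round(3), 'top@40',(plane(T,pa,.04)[0]*1e3).round(1))
    if n=='bar':
        q=plane(T,near(mt['black'],a,30),.016)-plane(T,pa,.04);r=np.hypot(*q.T);q=q[(r>.025)&(r<.05)]
        u=np.linalg.svd(q)[2][0];sd=q@u>0;d=q[sd].mean(0)-q[~sd].mean(0);print('bar ang',np.degrees(np.arctan2(d[1],d[0])),'ctr',q[sd].mean(0)+q[~sd].mean(0))
R=dict(round=((453,224),(162,265)),bar=((134,271),(472,243)),cross=((344,282),(278,235)),lobe=((259,206),(363,278)))
for n,(a,b) in R.items():
    w,h=tray(T,mt,a,44);w2,h2=tray(S,ms,b,42);x,e=tri([(T,w.mean(0)),(S,w2.mean(0))])
    P=plane(T,w,.005);hp=plane(T,h[:,0],.011).astype(np.float32);mr=cv2.minAreaRect(hp*1e3)
    print(n,len(w),len(w2),'tri',(x*1e3).round(1),round(e*1e3,1),'top@5',(P.mean(0)*1e3).round(1),'rect',np.round(mr[0],1),np.round(mr[1],1),round(mr[2],1))
    if n=='bar':
        c=P-P.mean(0);u=np.linalg.svd(c)[2][0];print('painted ang',np.degrees(np.arctan2(u[1],u[0])),'len',np.ptp(c@u))
c=[cv2.resize(T['img'][v-22:v+22,u-26:u+26],(260,220),interpolation=cv2.INTER_CUBIC) for u,v in[(187,197),(267,282),(329,200),(481,292),(393,209),(416,294)]]
cv2.imwrite('pics/crop.png',np.vstack([np.hstack(c[:3]),np.hstack(c[3:])])[...,::-1])
E
python3 m.py
```

```text
round [184.2 193.2] 57 [441.  269.6] 55 xyz mm [640.7 263.3  40.7] gap 1.0 r 0.693 top@40 [640.7 262.4]
cross [266.3 280.6] 69 [348.2 221.8] 36 xyz mm [452.5  86.8  40.1] gap 0.8 r 0.461 top@40 [452.5  86. ]
bar [329.4 197.1] 61 [288.9 265.8] 52 xyz mm [630.2 -47.   40.3] gap 0.8 r 0.632 top@40 [630.3 -47.8]
bar ang -124.00948600469131 ctr [-0.00376162  0.00201218]
lobe [483.5 290.3] 67 [153.7 214.9] 38 xyz mm [ 429.  -363.4   39.9] gap 0.7 r 0.562 top@40 [ 429.1 -364.1]
round 0 402 tri [nan nan nan] nan top@5 [nan nan] rect [ 575.8 -317.8] [124.9 124.3] 80.5
bar 0 211 tri [nan nan nan] nan top@5 [nan nan] rect [480.  369.6] [126.5 122.7] 79.2m.py:12: RuntimeWarning: Mean of empty slice.
  w,h=tray(T,mt,a,44);w2,h2=tray(S,ms,b,42);x,e=tri([(T,w.mean(0)),(S,w2.mean(0))])
  ret = um.true_divide(
m.py:14: RuntimeWarning: Mean of empty slice.
  print(n,len(w),len(w2),'tri',(x*1e3).round(1),round(e*1e3,1),'top@5',(P.mean(0)*1e3).round(1),'rect',np.round(mr[0],1),np.round(mr[1],1),round(mr[2],1))
m.py:16: RuntimeWarning: Mean of empty slice.
  c=P-P.mean(0);u=np.linalg.svd(c)[2][0];print('painted ang',np.degrees(np.arctan2(u[1],u[0])),'len',np.ptp(c@u))
Traceback (most recent call last):
  File "m.py", line 16, in <module>
    c=P-P.mean(0);u=np.linalg.svd(c)[2][0];print('painted ang',np.degrees(np.arctan2(u[1],u[0])),'len',np.ptp(c@u))
                                                                                                       ~~~~~~^^^^^
ValueError: zero-size array to reduction operation maximum which has no identity
```

```bash
sed -i 's/white=(S<60)&(V>150)/white=(S<90)\&(V>110)/' h.py; python3 -c "
import h,cv2;i=h.load('top0')['img'];print(cv2.cvtColor(i,cv2.COLOR_RGB2HSV)[224,453])"; python3 m.py
```

```text
[ 30   2 136]
round [184.2 193.2] 57 [441.  269.6] 55 xyz mm [640.7 263.3  40.7] gap 1.0 r 0.693 top@40 [640.7 262.4]
cross [266.3 280.6] 69 [348.2 221.8] 36 xyz mm [452.5  86.8  40.1] gap 0.8 r 0.461 top@40 [452.5  86. ]
bar [329.4 197.1] 61 [288.9 265.8] 52 xyz mm [630.2 -47.   40.3] gap 0.8 r 0.632 top@40 [630.3 -47.8]
bar ang -124.00948600469131 ctr [-0.00376162  0.00201218]
lobe [483.5 290.3] 67 [153.7 214.9] 38 xyz mm [ 429.  -363.4   39.9] gap 0.7 r 0.562 top@40 [ 429.1 -364.1]
round 651 419 tri [ 576.7 -317.7    5. ] 0.9 top@5 [ 576.9 -318.6] rect [ 575.8 -317.8] [124.9 124.3] 80.5
bar 477 232 tri [479.9 372.4   4.6] 1.0 top@5 [479.8 371.3] rect [480.  369.6] [126.5 122.7] 79.2
painted ang 169.20505235737426 len 0.08443040715926715
cross 580 276 tri [453.3 -75.3   4.8] 0.8 top@5 [453.3 -76.1] rect [453.2 -76.1] [123.7 122.7] 85.2
lobe 484 335 tri [620.8 106.7   4.9] 0.8 top@5 [620.8 105.8] rect [619.7 104.9] [125.  122.2] 1.1
```

View pics/crop.png

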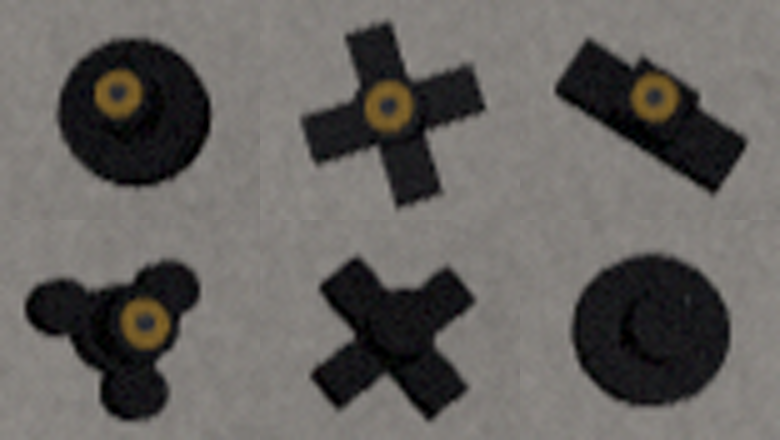

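The crop confirms it: the four top-row/lower-left pieces show a brass ring, while (393,209) and (416,294) are plain. The measured heights (40 mm tops, 5 mm floors) match the text. Next I plan the lobe knob.

```bash
cat > go.py <<'E'
import sys,numpy as np
from plant import ctrl
from scipy.spatial.transform import Rotation as R
o=ctrl.get_obs();p=np.array(o['tool_pos']);r=R.from_euler('xyz',o['orientation'],degrees=True)
print('now',round(o['clock'],2),(p*1e3).round(1),np.round(o['orientation'],2),'open',round(o['opening']*1e3,1),'F',np.round(o['force'],1),'grip',round(o['gripper_force'],1))
for a in sys.argv[1:]:
    x,y,z,w=map(float,a.split(','));t=R.from_euler('xyz',[180,0,w],degrees=True)
    print(a,'->',((r.inv().apply(np.array([x,y,z])/1e3-p))*100).round(2),(r.inv()*t).as_rotvec(degrees=True).round(2))
E
python3 go.py 429,-363.5,120,-160.3 429,-363.5,20,-160.3
```

```text
now 0.1 [ 227.3 -635.1  225.7] [ 1.7991e+02 -1.0000e-02 -1.6031e+02] open 87.5 F [-0.4 -0.  -0.1] grip 0.0
429,-363.5,120,-160.3 -> [-28.14  18.76  10.6 ] [ 0.09 -0.01 -0.01]
429,-363.5,20,-160.3 -> [-28.14  18.74  20.6 ] [ 0.09 -0.01 -0.01]
```

Units first: shifts go in shares of 60 cm and turns go in shares of 90 degrees. So -28.1 cm / 60 = -0.4683, 10.6 cm / 60 = 0.1767.

>>> send_rows(plan=[[[-0.4683,0.3133,0.1767,0,0,0],[-0.4683,0.3133,0.1767,0,0,0],[-0.4683,0.3133,0.1767,0,0,0],[-0.4683,0.3133,0.1767,0,0,0],[-0.4683,0.3133,0.1767,0,0,0],[-0.4683,0.3133,0.1767,0,0,0],[-0.4683,0.3133,0.1767,0,0,0],[-0.4683,0.3133,0.1767,0,0,0]]])

```text
clock: 0.77
tool_pos: [0.4174, -0.378, 0.1262]
orientation: [180.0, -0.0, -160.3]
force: [1.0, 0.5, 0.2]
opening: 0.0875
gripper_force: 0.0
```

```bash
python3 go.py 429,-363.5,120,-160.3 429,-363.5,20,-160.3
```

```text
now 0.77 [ 417.4 -378.   126.2] [ 179.99   -0.   -160.31] open 87.5 F [1.  0.5 0.2] grip 0.0
429,-363.5,120,-160.3 -> [-1.59  0.98  0.62] [ 0.01 -0.   -0.01]
429,-363.5,20,-160.3 -> [-1.59  0.98 10.62] [ 0.01 -0.   -0.01]
```

>>> send_rows(plan=[[[-0.0267,0.0167,0.01,0,0,0],[-0.0267,0.0167,0.01,0,0,0],[-0.0267,0.0167,0.01,0,0,0]]])

```text
clock: 1.02
tool_pos: [0.4289, -0.3639, 0.1203]
orientation: [179.9, -0.1, -160.2]
force: [0.5, -0.4, 0.2]
opening: 0.0873
gripper_force: 0.0
```

```bash
cat > wr.py <<'E'
import sys
from h import *
from plant import ctrl
n=sys.argv[1];s=ctrl.snapshot('wrist');cv2.imwrite(f'pics/{n}.png',s['img'][...,::-1]);np.savez(n+'.npz',**{k:s[k] for k in('img','K','pose')})
b=masks(s['img'])['brass'].astype(np.uint8)
k,l,st,c=cv2.connectedComponentsWithStats(b)
for i in range(1,k):
    if st[i,4]>150: print('brass',c[i].round(1),st[i,4],'xy@40',(plane(s,c[i],.04)[0]*1e3).round(1),'xy@45',(plane(s,c[i],.045)[0]*1e3).round(1))
E
python3 wr.py w1; python3 go.py 429,-363.5,20,-160.3
```

```text
brass [317.7 248.9] 547 xy@40 [ 430.  -363.3] xy@45 [ 428.3 -363.9]
brass [121.7 351. ] 282 xy@40 [ 563.8 -481.1] xy@45 [ 559.4 -479.2]
brass [511.4 351.3] 283 xy@40 [ 459.  -188.4] xy@45 [ 456.8 -192.7]
now 1.07 [ 428.5 -364.8  120.7] [ 1.7998e+02 -3.0000e-02 -1.6023e+02] open 87.8 F [ 0.  -0.5  0.7] grip 0.0
429,-363.5,20,-160.3 -> [-0.09  0.1  10.07] [ 0.02 -0.03  0.07]
```

View pics/w1.png

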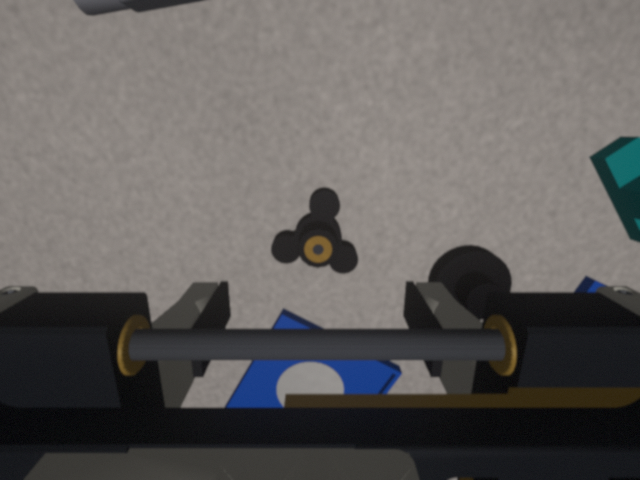

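The wrist view shows the lobe's brass at (318,249), agreeing within 1 mm with the two-view fix, and the finger path is clear of the blank at (470,280). Descend and grip.

Converted, 10 cm / 60 = 0.1667, 9.5 cm / 60 = 0.1583.

>>> send_rows(plan=[[[0,0.0017,0.0667,0,0,0],[0,0.0017,0.125,0,0,0],[0,0.0017,0.1583,0,0,0],[0,0.0017,0.1667,0,0,0],[0,0.0017,0.1667,0,0,0],[0,0.0017,0.1667,0,0,0]]])

```text
clock: 1.57
tool_pos: [0.4284, -0.3652, 0.0218]
orientation: [-180.0, 0.0, -160.3]
force: [0.1, 0.5, 1.0]
opening: 0.0877
gripper_force: 0.0
```

>>> send_rows(plan=[[[0,0,0,0,0,0],[0,0,0,0,0,0],[0,0,0,0,0,0],[0,0,0,0,0,0],[0,0,0,0,0,0],[0,0,0,0,0,0],[0,0,0,0,0,0],[0,0,0,0,0,0]]], fingers=0.1)

```text
clock: 2.23
tool_pos: [0.4281, -0.3641, 0.0209]
orientation: [180.0, -0.0, -160.3]
force: [-0.9, -0.0, -0.7]
opening: 0.0398
gripper_force: 0.0
```

Converted, -10 cm / 60 = -0.1667, -7 cm / 60 = -0.1167.

>>> send_rows(plan=[[[0,0,-0.05,0,0,0],[0,0,-0.1167,0,0,0],[0,0,-0.1667,0,0,0],[0,0,-0.1667,0,0,0]]])

```text
clock: 2.57
tool_pos: [0.4314, -0.366, 0.1274]
orientation: [-179.6, 0.4, -160.2]
force: [1.7, -0.8, 0.6]
opening: 0.0132
gripper_force: 0.0
```

```bash
python3 go.py 620.8,106.5,120,-160.3 620.8,106.5,26,-160.3
```

```text
now 2.57 [ 431.4 -366.   127.4] [-179.57    0.35 -160.22] open 13.2 F [ 1.7 -0.8  0.6] grip 0.0
620.8,106.5,120,-160.3 -> [-33.81  38.06   0.66] [-0.43  0.35  0.08]
620.8,106.5,26,-160.3 -> [-33.75  38.13  10.06] [-0.43  0.35  0.08]
```

The fingers were still closing when I lifted: about 72 mm/s, so it missed. I'll reopen to about 50 mm and look again.

>>> send_rows(plan=[[[0,0,0,0,0,0],[0,0,0,0,0,0],[0,0,0,0,0,0],[0,0,0,0,0,0],[0,0,0,0,0,0],[0,0,0,0,0,0]]], fingers=0.6)

```text
clock: 3.07
tool_pos: [0.4278, -0.364, 0.12]
orientation: [179.9, -0.1, -160.3]
force: [-0.7, -0.8, -0.2]
opening: 0.0478
gripper_force: 0.0
```

```bash
python3 wr.py w2; python3 go.py 429,-363.5,20,-160.3
```

```text
brass [317.3 250.4] 565 xy@40 [ 430.  -363.3] xy@45 [ 428.3 -363.9]
brass [205.3 350.4] 303 xy@40 [ 539.3 -418.8] xy@45 [ 535.4 -418.2]
brass [427.7 350.1] 315 xy@40 [ 479.7 -252.1] xy@45 [ 477.  -255.1]
now 3.12 [ 427.9 -364.   120.2] [ 1.7996e+02 -5.0000e-02 -1.6030e+02] open 49.7 F [-0.1  0.7 -0.1] grip 0.0
429,-363.5,20,-160.3 -> [-0.13  0.   10.02] [ 0.04 -0.05  0.  ]
```

View pics/w2.png

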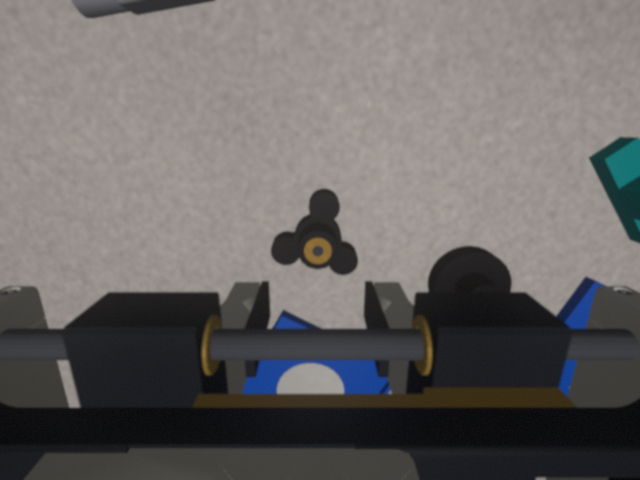

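The lobe knob hasn't moved and is still upright, brass at (317,250). Descend again and close, waiting longer this time.

Converted, 10 cm / 60 = 0.1667, 9.5 cm / 60 = 0.1583.

>>> send_rows(plan=[[[-0.0017,0,0.0667,0,0,0],[-0.0017,0,0.125,0,0,0],[-0.0017,0,0.1583,0,0,0],[-0.0017,0,0.1667,0,0,0],[-0.0017,0,0.1667,0,0,0]]])

```text
clock: 3.53
tool_pos: [0.428, -0.3634, 0.0193]
orientation: [179.9, -0.2, -160.3]
force: [-0.0, 0.1, 1.0]
opening: 0.0522
gripper_force: 0.0
```

>>> send_rows(plan=[[[0,0,0,0,0,0],[0,0,0,0,0,0],[0,0,0,0,0,0],[0,0,0,0,0,0],[0,0,0,0,0,0],[0,0,0,0,0,0]]], fingers=0.1)

```text
clock: 4.03
tool_pos: [0.4297, -0.364, 0.0221]
orientation: [-179.9, 0.1, -160.3]
force: [-1.1, 1.6, 6.6]
opening: 0.0295
gripper_force: 30.0
```

Converted, -10 cm / 60 = -0.1667, -7 cm / 60 = -0.1167.

>>> send_rows(plan=[[[0,0,-0.05,0,0,0],[0,0,-0.1167,0,0,0],[0,0,-0.1667,0,0,0],[0,0,-0.1667,0,0,0]]])

```text
clock: 4.37
tool_pos: [0.4324, -0.3657, 0.1278]
orientation: [-179.5, 0.4, -160.2]
force: [0.5, 0.1, -1.2]
opening: 0.0293
gripper_force: 30.0
```

```bash
python3 go.py 620.8,106.5,120,-160.3
```

```text
now 4.37 [ 432.4 -365.7  127.8] [-179.54    0.39 -160.22] open 29.3 F [ 0.5  0.1 -1.2] grip 30.0
620.8,106.5,120,-160.3 -> [-33.7   38.07   0.71] [-0.46  0.39  0.08]
```

Converted, 37.8 cm / 60 = 0.63, -33.9 cm / 60 = -0.565.

>>> send_rows(plan=[[[-0.565,0.63,0,0,0,0],[-0.565,0.63,0,0,0,0],[-0.565,0.63,0,0,0,0],[-0.565,0.63,0,0,0,0],[-0.565,0.63,0,0,0,0],[-0.565,0.63,0,0,0,0],[-0.565,0.63,0,0,0,0],[-0.565,0.63,0,0,0,0]]])

```text
clock: 5.03
tool_pos: [0.5552, -0.053, 0.1213]
orientation: [180.0, 0.0, -160.3]
force: [0.7, -0.4, -2.0]
opening: 0.029
gripper_force: 30.0
```

```bash
python3 go.py 620.8,106.5,120,-160.3
```

```text
now 5.03 [555.2 -53.  121.3] [ 1.800e+02  4.000e-02 -1.603e+02] open 29.0 F [ 0.7 -0.4 -2. ] grip 30.0
620.8,106.5,120,-160.3 -> [-11.55  12.81   0.13] [0.   0.04 0.  ]
```

Converted, 12.8 cm / 60 = 0.2133, -11.5 cm / 60 = -0.1917.

>>> send_rows(plan=[[[-0.1917,0.2133,0,0,0,0],[-0.1917,0.2133,0,0,0,0],[-0.1917,0.2133,0,0,0,0],[-0.1917,0.2133,0,0,0,0],[-0.1917,0.2133,0,0,0,0],[-0.1917,0.2133,0,0,0,0],[-0.1917,0.2133,0,0,0,0]]])

```text
clock: 5.62
tool_pos: [0.6197, 0.1048, 0.1204]
orientation: [180.0, -0.0, -160.2]
force: [-0.4, -0.4, -0.6]
opening: 0.029
gripper_force: 30.0
```

```bash
python3 wr.py w3;python3 go.py 620.8,106.5,120,-160.3 620.8,106.5,26,-160.3
```

```text
brass [103.  190.2] 672 xy@40 [630.5 -48. ] xy@45 [628.6 -45.4]
brass [316.6 314.4] 1035 xy@40 [671.4 122.5] xy@45 [668.7 121.6]
brass [242.9 348.8] 339 xy@40 [720.2  77.7] xy@45 [716.5  77.7]
brass [389.8 348. ] 371 xy@40 [680.2 187.5] xy@45 [677.3 185.2]
brass [320.3 399.7] 1130 xy@40 [746.2 152.6] xy@45 [741.9 151. ]
now 5.67 [619.5 103.9 120.6] [ 1.8000e+02 -5.0000e-02 -1.6029e+02] open 29.0 F [-1.4 -0.1 -1.2] grip 30.0
620.8,106.5,120,-160.3 -> [-0.21  0.2   0.06] [ 0.   -0.05  0.01]
620.8,106.5,26,-160.3 -> [-0.22  0.2   9.46] [ 0.   -0.05  0.01]
```

View pics/w3.png

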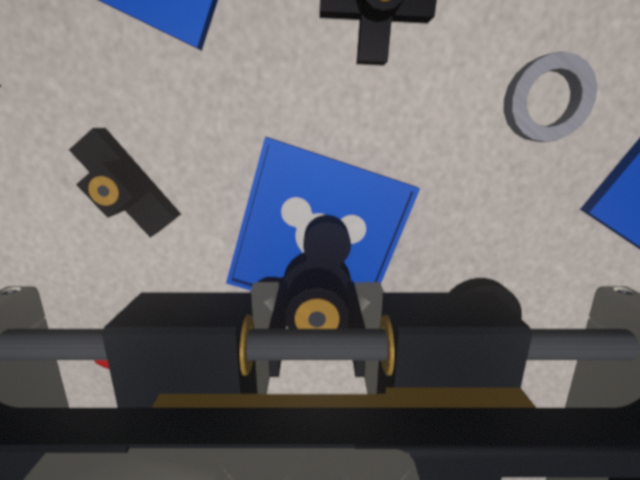

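```bash
python3 -c "
from h import *
s=load('w3')
for z in(.135,.14,.145): print(z,(plane(s,[316.6,314.4],z)*1e3).round(1))
m=masks(s['img']);w,h=tray(s,m,(320,220),110);print('bar brass',plane(s,[103,190.2],.04)*1e3)
"; python3 go.py 620.8,106.5,26,-160.3
```

```text
0.135 [[620.3 104.2]]
0.14 [[617.6 103.2]]
0.145 [[614.9 102.3]]
bar brass [[630.46141991 -48.03778048]]
now 5.67 [619.5 103.9 120.6] [ 1.8000e+02 -5.0000e-02 -1.6029e+02] open 29.0 F [-1.4 -0.1 -1.2] grip 30.0
620.8,106.5,26,-160.3 -> [-0.22  0.2   9.46] [ 0.   -0.05  0.01]
```

Converted, 9.5 cm / 60 = 0.1583, 9.3 cm / 60 = 0.155.

>>> send_rows(plan=[[[-0.005,0.0033,0.0583,0,0,0],[-0.005,0.0033,0.1167,0,0,0],[-0.005,0.0033,0.1467,0,0,0],[-0.005,0.0033,0.155,0,0,0],[-0.005,0.0033,0.1583,0,0,0],[-0.005,0.0033,0.1583,0,0,0],[-0.005,0.0033,0.1583,0,0,0]]])

```text
clock: 6.25
tool_pos: [0.6223, 0.106, 0.0267]
orientation: [-180.0, 0.0, -160.4]
force: [0.9, 0.6, -0.7]
opening: 0.0294
gripper_force: 30.0
```

>>> send_rows(plan=[[[0,0,0,0,0,0],[0,0,0,0,0,0],[0,0,0,0,0,0],[0,0,0,0,0,0]]], fingers=0.6)

```text
clock: 6.58
tool_pos: [0.6224, 0.107, 0.0262]
orientation: [180.0, 0.0, -160.3]
force: [-0.4, 1.0, 0.0]
opening: 0.0495
gripper_force: 0.0
```

Converted, -9.5 cm / 60 = -0.1583, -6 cm / 60 = -0.1.

>>> send_rows(plan=[[[0,0,-0.0333,0,0,0],[0,0,-0.1,0,0,0],[0,0,-0.1583,0,0,0],[0,0,-0.1583,0,0,0],[0,0,-0.1583,0,0,0]]])

```text
clock: 7.0
tool_pos: [0.6238, 0.1077, 0.1238]
orientation: [180.0, 0.3, -160.3]
force: [0.2, 0.2, -0.2]
opening: 0.0526
gripper_force: 0.0
```

```bash
python3 wr.py w4; python3 -c "
from h import *
s=load('w4');T=np.load('top0.npz')
m=masks(s['img']);w,h=tray(s,m,(320,220),115);print('tray rect',cv2.minAreaRect((plane(s,h[:,0],.011)*1e3).astype(np.float32)))"; python3 go.py 630,-47.5,120,-124
```

```text
brass [102.4 181.7] 664 xy@40 [630.2 -47.8] xy@45 [628.5 -45.1]
brass [315.3 244.9] 549 xy@40 [624.3 106.2] xy@45 [622.7 105.7]
brass [438.3 349.1] 362 xy@40 [674.8 230. ] xy@45 [672.1 226.9]
brass [194.6 349. ] 341 xy@40 [741.   44.2] xy@45 [737.   44.9]
brass [324.2 398. ] 396 xy@40 [751.7 159.6] xy@45 [747.4 158. ]
tray rect ((620.6311645507812, 106.72480010986328), (123.23949432373047, 124.0012435913086), 1.8555306196212769)
now 7.05 [622.5 107.3 121.8] [ 1.7997e+02  1.2000e-01 -1.6031e+02] open 52.6 F [-0.2 -0.4 -0.5] grip 0.0
630,-47.5,120,-124 -> [  4.51 -14.83   0.16] [-1.000e-02  1.200e-01 -3.631e+01]
```

Lobe is in its tray (about 2 mm off centre, brass up). Next, the bar.

Converted, -14.8 cm / 60 = -0.2467, 4.5 cm / 60 = 0.075, -36.3 degrees / 90 = -0.4033.

>>> send_rows(plan=[[[0.075,-0.2467,0.0017,0,0,-0.4033],[0.075,-0.2467,0.0017,0,0,-0.4033],[0.075,-0.2467,0.0017,0,0,-0.4033],[0.075,-0.2467,0.0017,0,0,-0.4033],[0.075,-0.2467,0.0017,0,0,-0.4033],[0.075,-0.2467,0.0017,0,0,-0.4033],[0.075,-0.2467,0.0017,0,0,-0.4033],[0.075,-0.2467,0.0017,0,0,-0.4033]]])

```text
clock: 7.72
tool_pos: [0.6294, -0.0468, 0.119]
orientation: [179.9, -0.0, -124.2]
force: [0.6, 0.6, 0.6]
opening: 0.0525
gripper_force: 0.0
```

```bash
python3 wr.py w5; python3 -c "
from h import *
s=load('w5');b=plane(s,near(masks(s['img'])['brass'],(315,248),40),.04).mean(0);print(b*1e3)
q=near(masks(s['img'])['black'],(315,240),125);q=q[q[:,1]<275];P=plane(s,q,.016)-b;r=np.hypot(*P.T);P=P[(r>.026)&(r<.048)]
u=np.array([np.cos(np.radians(56)),np.sin(np.radians(56))]);P=P[abs(P@[-u[1],u[0]])<.02]
sd=P@u>0;d=P[sd].mean(0)-P[~sd].mean(0);print(sd.sum(),(~sd).sum(),np.degrees(np.arctan2(d[1],d[0])),np.ptp(P@u))
"; python3 go.py 630,-47.5,120,-124  630,-47.5,20,-124
```

```text
brass [ 78.4 197.5] 1509 xy@40 [ 744.2 -169.5] xy@45 [ 740.8 -168.4]
brass [ 23.1 247.6] 3517 xy@40 [ 803.5 -166. ] xy@45 [ 798.9 -164.9]
brass [315.1 248.7] 575 xy@40 [630.7 -47.2] xy@45 [629.7 -48.6]
brass [621.7 262.2] 538 xy@40 [451.8  87.4] xy@45 [454.5  83.1]
brass [194.3 350. ] 298 xy@40 [757.7 -31. ] xy@45 [754.  -32.7]
brass [438.8 349.8] 302 xy@40 [597.5  78.1] xy@45 [597.2  74. ]
[630.74597763 -47.13828902]
186 745 56.181391076237155 0.0730829215602481
now 7.77 [629.5 -46.5 119.3] [ 1.7996e+02 -3.0000e-02 -1.2413e+02] open 52.8 F [ 0.1 -0.7  0.5] grip 0.0
630,-47.5,120,-124 -> [ 0.05 -0.1  -0.07] [ 0.04 -0.03 -0.13]
630,-47.5,20,-124 -> [ 0.05 -0.1   9.93] [ 0.04 -0.03 -0.13]
```

View pics/w5.png

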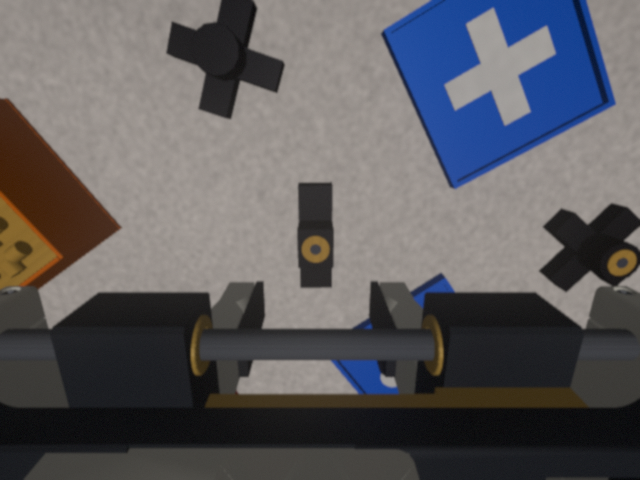

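```bash
python3 -c "
from h import *
T,S=load('top0'),load('scene0')
print(tri([(T,(371,145)),(S,(238,297))]),tri([(T,(428,145)),(S,(176,297))]))"
```

```text
(array([ 0.74400687, -0.13907644,  0.04890717]), np.float64(0.00023757262620634505)) (array([ 0.74302736, -0.25838622,  0.04838847]), np.float64(0.004744738964062626))
```

The bar is square to the fingers, brass at (315,249), and the orange box is only 49 mm high, so the body clears it.

Converted, 9.9 cm / 60 = 0.165, 9.4 cm / 60 = 0.1567.

>>> send_rows(plan=[[[0,0,0.0667,0,0,0],[0,0,0.125,0,0,0],[0,0,0.1567,0,0,0],[0,0,0.165,0,0,0],[0,0,0.165,0,0,0]]])

```text
clock: 8.18
tool_pos: [0.6288, -0.0467, 0.0193]
orientation: [179.9, -0.1, -124.0]
force: [-0.1, 1.0, 1.4]
opening: 0.0524
gripper_force: 0.0
```

>>> send_rows(plan=[[[0,0,0,0,0,0],[0,0,0,0,0,0],[0,0,0,0,0,0],[0,0,0,0,0,0],[0,0,0,0,0,0],[0,0,0,0,0,0],[0,0,0,0,0,0]]], fingers=0.1)

```text
clock: 8.77
tool_pos: [0.6303, -0.0474, 0.022]
orientation: [-179.9, 0.1, -124.0]
force: [-1.1, 1.3, 6.2]
opening: 0.0258
gripper_force: 30.0
```

Converted, -10 cm / 60 = -0.1667, -7 cm / 60 = -0.1167.

>>> send_rows(plan=[[[0,0,-0.05,0,0,0],[0,0,-0.1167,0,0,0],[0,0,-0.1667,0,0,0],[0,0,-0.1667,0,0,0],[0,0,-0.1667,0,0,0],[0,0,-0.1667,0,0,0]]])

```text
clock: 9.27
tool_pos: [0.6292, -0.0475, 0.1207]
orientation: [180.0, 0.0, -124.0]
force: [0.3, 0.6, -1.0]
opening: 0.0258
gripper_force: 30.0
```

```bash
python3 go.py 480,371.8,120,-190.8
```

```text
now 9.27 [629.2 -47.5 120.7] [ 1.7997e+02  1.0000e-02 -1.2403e+02] open 25.8 F [ 0.3  0.6 -1. ] grip 30.0
480,371.8,120,-190.8 -> [-26.4   35.83   0.09] [ 3.000e-02 -0.000e+00  6.677e+01]
```

Converted, 35.8 cm / 60 = 0.5967, -26.4 cm / 60 = -0.44, 66.8 degrees / 90 = 0.7422.

>>> send_rows(plan=[[[-0.44,0.5967,0,0,0,0.7422],[-0.44,0.5967,0,0,0,0.7422],[-0.44,0.5967,0,0,0,0.7422],[-0.44,0.5967,0,0,0,0.7422],[-0.44,0.5967,0,0,0,0.7422],[-0.44,0.5967,0,0,0,0.7422],[-0.44,0.5967,0,0,0,0.7422],[-0.44,0.5967,0,0,0,0.7422]]])

```text
clock: 9.93
tool_pos: [0.5246, 0.2451, 0.1192]
orientation: [-179.9, -0.1, -177.5]
force: [0.6, 1.0, -0.7]
opening: 0.0259
gripper_force: 30.0
```

```bash
python3 go.py 480,371.8,120,-190.8
```

```text
now 9.93 [524.6 245.1 119.2] [-1.7990e+02 -1.4000e-01 -1.7753e+02] open 25.9 F [ 0.6  1.  -0.7] grip 30.0
480,371.8,120,-190.8 -> [ 3.91 12.85 -0.09] [-0.12 -0.12 13.27]
```

Converted, 11 cm / 60 = 0.1833, 3.4 cm / 60 = 0.0567, 10 degrees / 90 = 0.1111.

>>> send_rows(plan=[[[0.0567,0.1833,0,0,0,0.1111],[0.0567,0.1833,0,0,0,0.1111],[0.0567,0.1833,0,0,0,0.1111],[0.0567,0.1833,0,0,0,0.1111],[0.0567,0.1833,0,0,0,0.1111],[0.0567,0.1833,0,0,0,0.1111],[0.0567,0.1833,0,0,0,0.1111],[0.0567,0.1833,0,0,0,0.1111]]])

```text
clock: 10.6
tool_pos: [0.4873, 0.3511, 0.1204]
orientation: [-179.9, -0.0, 172.7]
force: [0.5, 0.4, -0.5]
opening: 0.026
gripper_force: 30.0
```

```bash
cat > held.py <<'E'
import sys
from h import *
from plant import ctrl
s=load(sys.argv[1]);z=ctrl.get_obs()['tool_pos'][2]+.02
print('held brass',(plane(s,near(masks(s['img'])['brass'],(316,314),30).mean(0),z)*1e3).round(1))
E
python3 wr.py w6; python3 held.py w6; python3 go.py 480,371.8,120,-190.8 480,371.8,26,-190.8
```

```text
brass [316.4 314.5] 969 xy@40 [541.8 343.2] xy@45 [539.  343.5]
brass [249.9 349.1] 305 xy@40 [565.8 286.6] xy@45 [562.5 288.2]
brass [383.2 349. ] 320 xy@40 [579.3 391.9] xy@45 [575.6 391.3]
held brass [[484.7 350.6]]
now 10.65 [487.4 351.3 120.6] [-1.7997e+02 -2.0000e-02  1.7274e+02] open 25.7 F [ 0.2 -0.7 -1. ] grip 30.0
480,371.8,120,-190.8 -> [0.99 1.94 0.06] [-0.03 -0.02  3.54]
480,371.8,26,-190.8 -> [0.99 1.95 9.46] [-0.03 -0.02  3.54]
```

View pics/w6.png

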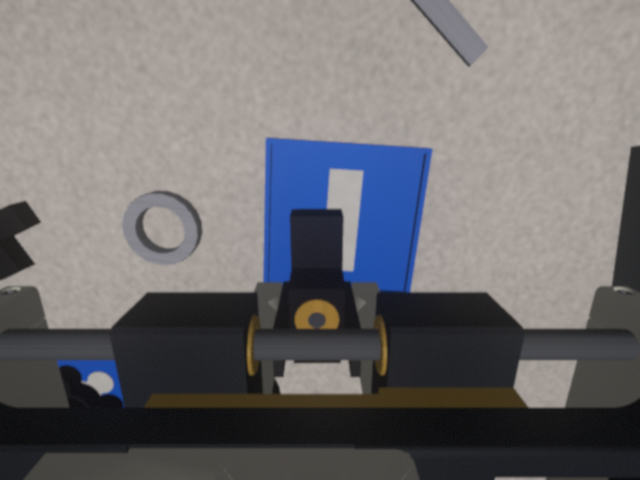

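The bar is held correctly over its tray. It still needs 2 cm of travel and a 3.5° turn.

Converted, 1.9 cm / 60 = 0.0317, 1 cm / 60 = 0.0167, 3.5 degrees / 90 = 0.0389.

>>> send_rows(plan=[[[0.0167,0.0317,0,0,0,0.0389],[0.0167,0.0317,0,0,0,0.0389],[0.0167,0.0317,0,0,0,0.0389],[0.0167,0.0317,0,0,0,0.0389]]])

```text
clock: 10.98
tool_pos: [0.4797, 0.3719, 0.1208]
orientation: [-180.0, -0.0, 169.3]
force: [-0.2, 0.2, -1.4]
opening: 0.0258
gripper_force: 30.0
```

```bash
python3 wr.py w7; python3 -c "
from h import *
s=load('w7');m=masks(s['img']);w,h=tray(s,m,(316,215),115);P=plane(s,w,.005);c=cv2.minAreaRect((P*1e3).astype(np.float32));print('paint',c)
print('rect',cv2.minAreaRect((plane(s,h[:,0],.011)*1e3).astype(np.float32)))"; python3 go.py 480,371.8,120,-190.8 480,371.8,26,-190.8
```

```text
brass [316.4 314.4] 965 xy@40 [533.9 360.7] xy@45 [531.1 361.2]
brass [249.9 349.2] 303 xy@40 [554.7 302.7] xy@45 [551.5 304.4]
brass [383.2 349.3] 319 xy@40 [574.7 407.2] xy@45 [571.  406.7]
paint ((449.2012939453125, 377.54522705078125), (26.390594482421875, 20.79911994934082), 79.27460479736328)
rect ((475.0027160644531, 372.5368347167969), (123.11225891113281, 112.5743408203125), 79.27424621582031)
now 11.03 [479.7 371.8 120.8] [-1.7999e+02 -1.0000e-02  1.6932e+02] open 25.9 F [ 0.1 -0.9 -1. ] grip 30.0
480,371.8,120,-190.8 -> [-0.03  0.01  0.08] [-0.01 -0.01  0.12]
480,371.8,26,-190.8 -> [-0.04  0.01  9.48] [-0.01 -0.01  0.12]
```

View pics/w7.png

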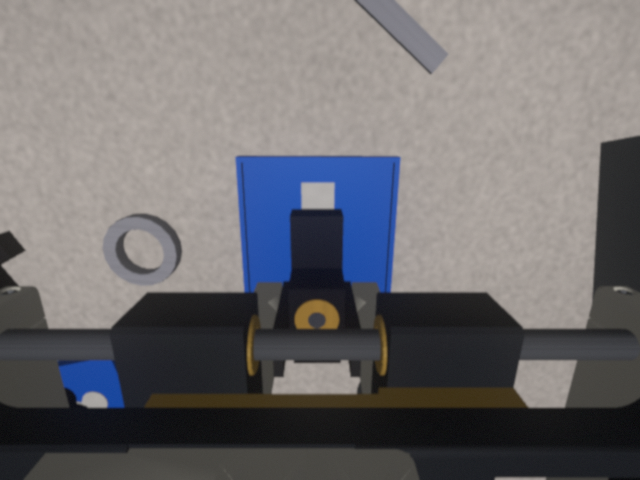

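Aligned with the painted bar (white strip at (318,195) runs straight into the held bar). Lower it.

Converted, 9.5 cm / 60 = 0.1583, 9.3 cm / 60 = 0.155.

>>> send_rows(plan=[[[0,0,0.0583,0,0,0],[0,0,0.1167,0,0,0],[0,0,0.1467,0,0,0],[0,0,0.155,0,0,0],[0,0,0.1583,0,0,0],[0,0,0.1583,0,0,0],[0,0,0.1583,0,0,0]]])

```text
clock: 11.62
tool_pos: [0.4799, 0.3723, 0.0265]
orientation: [180.0, 0.0, 169.3]
force: [-0.3, -0.7, -0.5]
opening: 0.0258
gripper_force: 30.0
```

>>> send_rows(plan=[[[0,0,0,0,0,0],[0,0,0,0,0,0],[0,0,0,0,0,0],[0,0,0,0,0,0],[0,0,0,0,0,0]]], fingers=0.6)

```text
clock: 12.03
tool_pos: [0.4795, 0.3726, 0.0259]
orientation: [180.0, 0.0, 169.3]
force: [1.1, 0.3, 0.5]
opening: 0.0506
gripper_force: 0.0
```

Converted, -9.5 cm / 60 = -0.1583, -6 cm / 60 = -0.1.

>>> send_rows(plan=[[[0,0,-0.0333,0,0,0],[0,0,-0.1,0,0,0],[0,0,-0.1583,0,0,0],[0,0,-0.1583,0,0,0],[0,0,-0.1583,0,0,0],[0,0,-0.1583,0,0,0],[0,0,-0.1583,0,0,0]]])

```text
clock: 12.62
tool_pos: [0.4789, 0.372, 0.1198]
orientation: [-179.9, -0.1, 169.3]
force: [0.6, -0.3, 0.8]
opening: 0.0527
gripper_force: 0.0
```

```bash
python3 wr.py w8; python3 -c "
from h import *
s=load('w8');m=masks(s['img'])
w,h=tray(s,m,(316,215),115);print('rect',cv2.minAreaRect((plane(s,h[:,0],.011)*1e3).astype(np.float32)))"; python3 go.py 640.7,263,120,-190.8
```

```text
brass [317.6 251.7] 553 xy@40 [482.4 371.1] xy@45 [480.7 371.4]
brass [194.4 349.8] 319 xy@40 [545.6 259.5] xy@45 [542.5 262.1]
brass [438.5 349.4] 335 xy@40 [581.2 450.2] xy@45 [577.4 448.9]
rect ((479.82562255859375, 371.6463623046875), (123.05301666259766, 122.7179183959961), 79.25939178466797)
now 12.67 [478.9 371.9 119.6] [-1.7989e+02 -6.0000e-02  1.6931e+02] open 52.6 F [-0.5 -0.5 -0.8] grip 0.0
640.7,263,120,-190.8 -> [-17.92  -7.7   -0.04] [-0.11 -0.06  0.11]
```

View pics/w8.png

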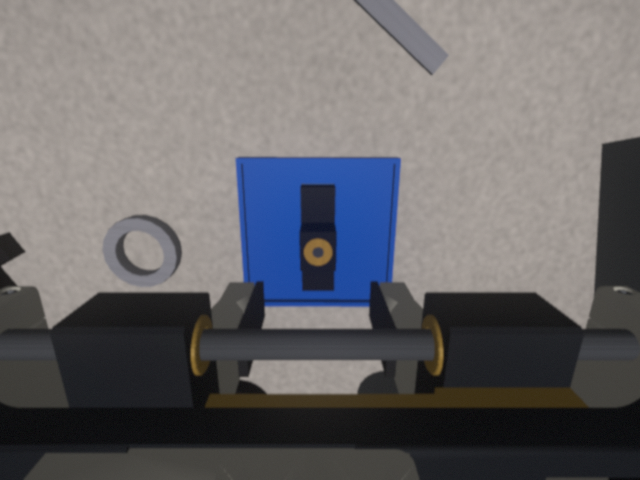

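The bar sits in its tray, brass at (318,252), covering its painted shape. Round knob next.

Converted, -17.9 cm / 60 = -0.2983, -7.7 cm / 60 = -0.1283.

>>> send_rows(plan=[[[-0.2983,-0.1283,0,0,0,0],[-0.2983,-0.1283,0,0,0,0],[-0.2983,-0.1283,0,0,0,0],[-0.2983,-0.1283,0,0,0,0],[-0.2983,-0.1283,0,0,0,0],[-0.2983,-0.1283,0,0,0,0],[-0.2983,-0.1283,0,0,0,0]]])

```text
clock: 13.25
tool_pos: [0.6416, 0.2618, 0.1186]
orientation: [-179.9, -0.1, 169.1]
force: [-0.7, -0.7, 0.3]
opening: 0.0529
gripper_force: 0.0
```

```bash
python3 wr.py w9; python3 go.py 640.7,263,20,-190.8
```

```text
brass [522.2 213. ] 928 xy@40 [643.4 406. ] xy@45 [641.7 403.3]
brass [508.3 236.9] 640 xy@40 [659.2 396. ] xy@45 [657.2 393.5]
brass [319.  246.1] 589 xy@40 [640.6 262.8] xy@45 [639. 263.]
brass [ 97.5 264.3] 569 xy@40 [623.9 101.4] xy@45 [622.6 105.1]
brass [438.3 348.8] 358 xy@40 [742.4 339.2] xy@45 [738.6 337.9]
brass [194.5 349.8] 327 xy@40 [707.1 149.8] xy@45 [704.  152.5]
brass [358.8 388.5] 224 xy@40 [768.2 271.7] xy@45 [763.8 271.8]
now 13.3 [640.8 262.7 119. ] [-1.7989e+02 -1.2000e-01  1.6922e+02] open 52.3 F [ 0.7  0.2 -0. ] grip 0.0
640.7,263,20,-190.8 -> [-0.01  0.04  9.9 ] [-0.11 -0.12  0.03]
```

Converted, 9.9 cm / 60 = 0.165, 9.4 cm / 60 = 0.1567.

>>> send_rows(plan=[[[0,0,0.0667,0,0,0],[0,0,0.125,0,0,0],[0,0,0.1567,0,0,0],[0,0,0.165,0,0,0],[0,0,0.165,0,0,0]]])

```text
clock: 13.72
tool_pos: [0.6393, 0.2639, 0.02]
orientation: [-179.8, -0.1, 169.4]
force: [-0.2, 0.3, 0.9]
opening: 0.0527
gripper_force: 0.0
```

>>> send_rows(plan=[[[0,0,0,0,0,0],[0,0,0,0,0,0],[0,0,0,0,0,0],[0,0,0,0,0,0],[0,0,0,0,0,0],[0,0,0,0,0,0],[0,0,0,0,0,0]]], fingers=0.1)

```text
clock: 14.3
tool_pos: [0.6417, 0.2642, 0.0234]
orientation: [179.9, 0.1, 169.3]
force: [-1.6, 0.7, 7.2]
opening: 0.0295
gripper_force: 30.0
```

Converted, -10 cm / 60 = -0.1667, -7 cm / 60 = -0.1167.

>>> send_rows(plan=[[[0,0,-0.05,0,0,0],[0,0,-0.1167,0,0,0],[0,0,-0.1667,0,0,0],[0,0,-0.1667,0,0,0],[0,0,-0.1667,0,0,0],[0,0,-0.1667,0,0,0]]])

```text
clock: 14.8
tool_pos: [0.6406, 0.2635, 0.1216]
orientation: [180.0, -0.0, 169.3]
force: [-0.5, -1.0, -1.7]
opening: 0.0291
gripper_force: 30.0
```

```bash
python3 go.py 576.8,-318.2,120,-190.8
```

```text
now 14.8 [640.6 263.5 121.6] [ 1.7999e+02 -3.0000e-02  1.6929e+02] open 29.1 F [-0.5 -1.  -1.7] grip 30.0
576.8,-318.2,120,-190.8 -> [ -4.54 -58.34   0.14] [ 0.01 -0.03  0.09]
```

Converted, -58.3 cm / 60 = -0.9717, -4.5 cm / 60 = -0.075.

>>> send_rows(plan=[[[-0.075,-0.9717,0,0,0,0],[-0.075,-0.9717,0,0,0,0],[-0.075,-0.9717,0,0,0,0],[-0.075,-0.9717,0,0,0,0],[-0.075,-0.9717,0,0,0,0],[-0.075,-0.9717,0,0,0,0],[-0.075,-0.9717,0,0,0,0],[-0.075,-0.9717,0,0,0,0]]])

```text
clock: 15.47
tool_pos: [0.603, -0.0696, 0.1202]
orientation: [-180.0, -0.2, 169.3]
force: [0.2, 0.6, -1.0]
opening: 0.0294
gripper_force: 30.0
```

```bash
python3 go.py 576.8,-318.2,120,-190.8
```

```text
now 15.47 [603.  -69.6 120.2] [-1.7996e+02 -1.6000e-01  1.6932e+02] open 29.4 F [ 0.2  0.6 -1. ] grip 30.0
576.8,-318.2,120,-190.8 -> [ -2.03 -24.92   0.03] [-0.04 -0.16  0.12]
```

Converted, -24.9 cm / 60 = -0.415, -2 cm / 60 = -0.0333.

>>> send_rows(plan=[[[-0.0333,-0.415,0,0,0,0],[-0.0333,-0.415,0,0,0,0],[-0.0333,-0.415,0,0,0,0],[-0.0333,-0.415,0,0,0,0],[-0.0333,-0.415,0,0,0,0],[-0.0333,-0.415,0,0,0,0],[-0.0333,-0.415,0,0,0,0],[-0.0333,-0.415,0,0,0,0]]])

```text
clock: 16.13
tool_pos: [0.5762, -0.3182, 0.1194]
orientation: [180.0, -0.2, 169.1]
force: [-0.2, 0.7, -2.0]
opening: 0.0294
gripper_force: 30.0
```

```bash
python3 wr.py w10; python3 go.py 576.8,-318.2,26,-190.8
```

```text
brass [316.7 312.5] 1173 xy@40 [ 627.7 -328.9] xy@45 [ 624.9 -328.4]
brass [243.1 348.4] 347 xy@40 [ 647.8 -392.2] xy@45 [ 644.6 -390.3]
brass [389.4 347.8] 402 xy@40 [ 669.4 -278.4] xy@45 [ 665.8 -279. ]
brass [536.7 394.6] 571 xy@40 [ 737.6 -164.2] xy@45 [ 732.5 -167.2]
brass [329.  399.3] 1362 xy@40 [ 709.3 -334.3] xy@45 [ 704.9 -333.6]
now 16.18 [ 576.7 -316.8  119.7] [179.97  -0.19 169.18] open 29.6 F [ 0.3  0.4 -1.1] grip 30.0
576.8,-318.2,26,-190.8 -> [-0.06 -0.15  9.37] [ 0.03 -0.19 -0.02]
```

Converted, 9.4 cm / 60 = 0.1567, 9.2 cm / 60 = 0.1533.

>>> send_rows(plan=[[[0,-0.0017,0.0583,0,0,0],[0,-0.0017,0.1167,0,0,0],[0,-0.0017,0.145,0,0,0],[0,-0.0017,0.1533,0,0,0],[0,-0.0017,0.1567,0,0,0],[0,-0.0017,0.1567,0,0,0],[0,-0.0017,0.1567,0,0,0]]])

```text
clock: 16.77
tool_pos: [0.5783, -0.3156, 0.0278]
orientation: [180.0, -0.0, 169.4]
force: [0.8, -0.1, -0.6]
opening: 0.0292
gripper_force: 30.0
```

>>> send_rows(plan=[[[0,0,0,0,0,0],[0,0,0,0,0,0],[0,0,0,0,0,0],[0,0,0,0,0,0],[0,0,0,0,0,0]]], fingers=0.6)

```text
clock: 17.18
tool_pos: [0.5782, -0.317, 0.028]
orientation: [-180.0, 0.0, 169.3]
force: [0.4, -0.8, 0.2]
opening: 0.0516
gripper_force: 0.0
```

Converted, -9.5 cm / 60 = -0.1583, -6 cm / 60 = -0.1.

>>> send_rows(plan=[[[0,0,-0.0333,0,0,0],[0,0,-0.1,0,0,0],[0,0,-0.1583,0,0,0],[0,0,-0.1583,0,0,0],[0,0,-0.1583,0,0,0],[0,0,-0.1583,0,0,0],[0,0,-0.1583,0,0,0]]])

```text
clock: 17.77
tool_pos: [0.5772, -0.3168, 0.1217]
orientation: [180.0, -0.1, 169.3]
force: [0.2, -0.4, -0.1]
opening: 0.0527
gripper_force: 0.0
```

```bash
python3 wr.py w11; python3 -c "
from h import *
s=load('w11');m=masks(s['img'])
w,h=tray(s,m,(316,215),115);print('rect',cv2.minAreaRect((plane(s,h[:,0],.011)*1e3).astype(np.float32)))"; python3 go.py 452.3,86.7,120,-190.8
```

```text
brass [318.2 249.4] 560 xy@40 [ 579.8 -316.8] xy@45 [ 578.1 -316.5]
brass [194.7 348.9] 354 xy@40 [ 644.1 -429.5] xy@45 [ 641.1 -426.9]
brass [438.1 349.1] 385 xy@40 [ 680.7 -238.1] xy@45 [ 676.9 -239.5]
brass [344.6 398.1] 440 xy@40 [ 714.1 -319.5] xy@45 [ 709.6 -319.1]
rect ((576.7674560546875, -317.67803955078125), (122.93910217285156, 123.32020568847656), 80.45677185058594)
now 17.82 [ 577.2 -316.8  121.5] [ 1.7998e+02 -1.3000e-01  1.6931e+02] open 52.6 F [-0.4  0.6 -0. ] grip 0.0
452.3,86.7,120,-190.8 -> [19.76 37.33  0.21] [ 0.02 -0.13  0.11]
```

Round knob is about 1.8 mm from centre. Cross knob next.

Converted, 37.3 cm / 60 = 0.6217, 19.8 cm / 60 = 0.33.

>>> send_rows(plan=[[[0.33,0.6217,0.0033,0,0,0],[0.33,0.6217,0.0033,0,0,0],[0.33,0.6217,0.0033,0,0,0],[0.33,0.6217,0.0033,0,0,0],[0.33,0.6217,0.0033,0,0,0],[0.33,0.6217,0.0033,0,0,0],[0.33,0.6217,0.0033,0,0,0],[0.33,0.6217,0.0033,0,0,0]]])

```text
clock: 18.48
tool_pos: [0.4776, 0.0026, 0.1205]
orientation: [-179.9, -0.1, 169.3]
force: [1.0, 2.5, 0.5]
opening: 0.0526
gripper_force: 0.0
```

```bash
python3 go.py 452.3,86.7,120,-190.8
```

```text
now 18.48 [477.6   2.6 120.5] [-1.7995e+02 -7.0000e-02  1.6931e+02] open 52.6 F [1.  2.5 0.5] grip 0.0
452.3,86.7,120,-190.8 -> [4.05 7.79 0.04] [-0.05 -0.07  0.11]
```

>>> send_rows(plan=[[[0.0667,0.13,0,0,0,0],[0.0667,0.13,0,0,0,0],[0.0667,0.13,0,0,0,0],[0.0667,0.13,0,0,0,0],[0.0667,0.13,0,0,0,0]]])

```text
clock: 18.9
tool_pos: [0.4537, 0.0855, 0.1207]
orientation: [-179.9, -0.1, 169.4]
force: [0.8, -0.6, 0.4]
opening: 0.0527
gripper_force: 0.0
```

```bash
python3 wr.py w12; python3 go.py 452.3,86.7,20,-190.8
```

```text
brass [318.4 244.7] 571 xy@40 [452.4  86.2] xy@45 [450.7  86.5]
brass [438.6 349.5] 317 xy@40 [556.7 164.3] xy@45 [552.9 163. ]
brass [194.2 350.5] 293 xy@40 [521.8 -27.5] xy@45 [518.7 -24.9]
now 18.95 [453.9  84.9 120.7] [-1.7994e+02 -6.0000e-02  1.6934e+02] open 52.5 F [ 0.2 -0.9 -0.3] grip 0.0
452.3,86.7,20,-190.8 -> [ 0.18  0.16 10.07] [-0.06 -0.06  0.14]
```

View pics/w12.png

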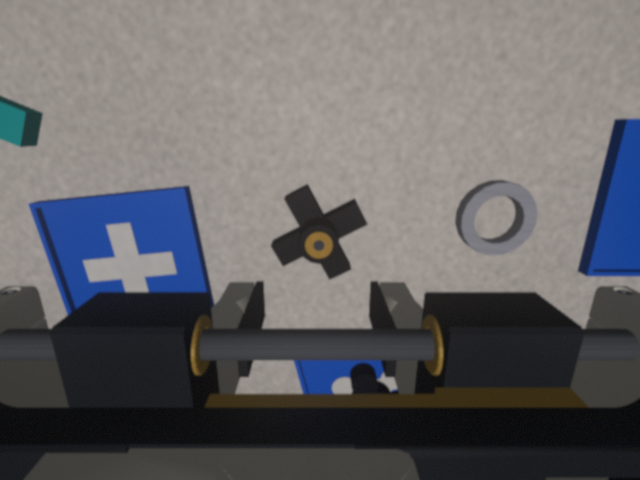

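The cross knob (318,245) shows brass and is within 2 mm of the fingers' centre. Grip it.

Converted, 10 cm / 60 = 0.1667, 9.5 cm / 60 = 0.1583.

>>> send_rows(plan=[[[0.0017,0.0017,0.0667,0,0,0],[0.0017,0.0017,0.125,0,0,0],[0.0017,0.0017,0.1583,0,0,0],[0.0017,0.0017,0.1667,0,0,0],[0.0017,0.0017,0.1667,0,0,0]]])

```text
clock: 19.37
tool_pos: [0.4526, 0.0846, 0.0198]
orientation: [-179.8, -0.2, 169.2]
force: [-0.2, -0.3, 0.1]
opening: 0.0522
gripper_force: 0.0
```

>>> send_rows(plan=[[[0,0,0,0,0,0],[0,0,0,0,0,0],[0,0,0,0,0,0],[0,0,0,0,0,0],[0,0,0,0,0,0],[0,0,0,0,0,0],[0,0,0,0,0,0]]], fingers=0.1)

```text
clock: 19.95
tool_pos: [0.4541, 0.0869, 0.0223]
orientation: [179.9, 0.1, 169.4]
force: [-1.5, -1.4, 7.1]
opening: 0.0293
gripper_force: 30.0
```

Converted, -10 cm / 60 = -0.1667, -7 cm / 60 = -0.1167.

>>> send_rows(plan=[[[0,0,-0.05,0,0,0],[0,0,-0.1167,0,0,0],[0,0,-0.1667,0,0,0],[0,0,-0.1667,0,0,0],[0,0,-0.1667,0,0,0],[0,0,-0.1667,0,0,0]]])

```text
clock: 20.45
tool_pos: [0.4528, 0.0864, 0.1212]
orientation: [180.0, -0.0, 169.3]
force: [-0.2, 0.6, -1.2]
opening: 0.0293
gripper_force: 30.0
```

```bash
python3 go.py 453.3,-75.8,120,-190.8
```

```text
now 20.45 [452.8  86.4 121.2] [ 1.7997e+02 -1.0000e-02  1.6931e+02] open 29.3 F [-0.2  0.6 -1.2] grip 30.0
453.3,-75.8,120,-190.8 -> [ -3.06 -15.93   0.11] [ 0.03 -0.01  0.11]
```

Converted, -15.9 cm / 60 = -0.265, -3.1 cm / 60 = -0.0517.

>>> send_rows(plan=[[[-0.0517,-0.265,0,0,0,0],[-0.0517,-0.265,0,0,0,0],[-0.0517,-0.265,0,0,0,0],[-0.0517,-0.265,0,0,0,0],[-0.0517,-0.265,0,0,0,0],[-0.0517,-0.265,0,0,0,0],[-0.0517,-0.265,0,0,0,0],[-0.0517,-0.265,0,0,0,0]]])

```text
clock: 21.12
tool_pos: [0.454, -0.0749, 0.1206]
orientation: [-180.0, -0.1, 169.4]
force: [-0.2, -0.3, -1.2]
opening: 0.0289
gripper_force: 30.0
```

```bash
python3 go.py 453.3,-75.8,26,-190.8
```

```text
now 21.12 [454.  -74.9 120.6] [-1.7997e+02 -8.0000e-02  1.6936e+02] open 28.9 F [-0.2 -0.3 -1.2] grip 30.0
453.3,-75.8,26,-190.8 -> [ 0.04 -0.1   9.46] [-0.03 -0.08  0.16]
```

Converted, 9.5 cm / 60 = 0.1583, 9.3 cm / 60 = 0.155.

>>> send_rows(plan=[[[0.0017,-0.0017,0.0583,0,0,0],[0.0017,-0.0017,0.1167,0,0,0],[0.0017,-0.0017,0.1467,0,0,0],[0.0017,-0.0017,0.155,0,0,0],[0.0017,-0.0017,0.1583,0,0,0],[0.0017,-0.0017,0.1583,0,0,0],[0.0017,-0.0017,0.1583,0,0,0]]])

```text
clock: 21.7
tool_pos: [0.4536, -0.0751, 0.0266]
orientation: [-180.0, 0.0, 169.5]
force: [0.1, 0.0, -1.8]
opening: 0.0289
gripper_force: 30.0
```

>>> send_rows(plan=[[[0,0,0,0,0,0],[0,0,0,0,0,0],[0,0,0,0,0,0],[0,0,0,0,0,0],[0,0,0,0,0,0]]], fingers=0.6)

```text
clock: 22.12
tool_pos: [0.4534, -0.0762, 0.0264]
orientation: [180.0, 0.0, 169.3]
force: [-1.0, 0.3, -0.4]
opening: 0.0515
gripper_force: 0.0
```

Converted, -16 cm / 60 = -0.2667, -13 cm / 60 = -0.2167.

>>> send_rows(plan=[[[0,0,-0.0333,0,0,0],[0,0,-0.1,0,0,0],[0,0,-0.1583,0,0,0],[0,0,-0.2167,0,0,0],[0,0,-0.2667,0,0,0],[0,0,-0.2667,0,0,0],[0,0,-0.2667,0,0,0]]])

```text
clock: 22.7
tool_pos: [0.4543, -0.0761, 0.1883]
orientation: [179.9, 0.2, 169.3]
force: [-0.2, 0.2, -0.7]
opening: 0.0528
gripper_force: 0.0
```

```bash
python3 wr.py w13; python3 go.py; python3 -c "
from h import *
from plant import ctrl
s=ctrl.snapshot('scene');cv2.imwrite('pics/scene1.png',s['img'][...,::-1]);S0=load('scene0')
m=masks(s['img'])
for n,c,t in[('lobe',(363,265),(620.8,106.4)),('bar',(472,233),(480,371.8)),('round',(162,252),(576.8,-318)),('cross',(278,222),(453.3,-75.8))]:
    p,k=cen(m['brass'],c,14);print(n,p.round(1),k,(plane(s,p,.045)*1e3).round(1),'want',t)
"
```

```text
brass [200.6  66.5] 417 xy@40 [ 311.5 -143.4] xy@45 [ 312.5 -142.1]
brass [317.1 219.9] 369 xy@40 [452.6 -75.8] xy@45 [451.3 -75.5]
brass [194.4 349.7] 321 xy@40 [ 564.1 -224.9] xy@45 [ 561.  -222.2]
brass [438.5 349.5] 340 xy@40 [610.8  21. ] xy@45 [607.   19.7]
now 22.75 [453.3 -76.2 186.8] [1.7994e+02 8.0000e-02 1.6930e+02] open 52.8 F [-0.4  0.7 -0.5] grip 0.0
lobe [363.6 262.4] 49 [[622.8 107.1]] want (620.8, 106.4)
bar [474.2 227.1] 37 [[478.7 373.5]] want (480, 371.8)
round [160.8 248.6] 50 [[ 577.6 -315.5]] want (576.8, -318)
cross [277.9 219. ] 40 [[450.8 -74.4]] want (453.3, -75.8)
```

View pics/scene1.png

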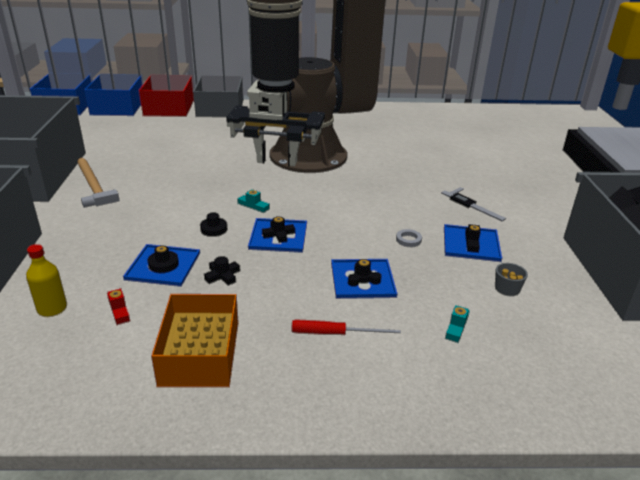

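The picture shows all four finished pieces brass up in their own trays: round (161,249), cross (278,219), lobe (364,262), bar (474,227). All are within about 2.5 mm of centre. The blanks at (214,223) and (222,269) are untouched, and the gripper is clear. Handing in.

```bash
python3 -c "
from plant import ctrl
print(ctrl.close_job())"
```

```text
the job is handed in; nothing more can be done
None
```

The job is handed in at about 23 s of the 86 s: all four finished mouldings are brass side up in their matching trays, within about 3 mm of centre, with the bar along its painted bar and both blanks left where they lay.

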